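Load a pineapple slice under the spring flap of the checking jig

TASK

Load the pineapple slice lying in the lane of the steel checking jig without grasping or lifting it: with one fingertip press the long side lever down and keep it down so that the spring-closed flap stays open, while the other finger pushes the slice along the lane, under the flap, until it is fully home against the back stop. Only then let the lever go, so that the flap closes onto the slice, and move clear; leave everything else where it stands.

Things in the scene. Friction and masses are not known exactly. Their poses are not given: they have to be found in the camera images.
- jig: Fixed steel jig, 264 x 180 mm. Origin at table height; +x runs along the lane to the back stop (away from the robot), +y left. Deck top at z = 10 mm, x -150 to 95. Lane on it between two low walls (tops at z = 22): y -13 to -117 mm, x -132 to 88, front end open. Hinge line along x at y = 0, z = 30; brackets 10 x 18 mm, 38 mm high, at its ends x = -166 and 67. The flap spans x 0 to 58.
- flap (a joint): Angle of the flap with its lever, one rigid rocker on the hinge line (rad). 0 = closed; grows to 0.6 (stop) as the lever is pressed down; a spring closes it (5 to 10 N at mid lever). The pad under the flap spans y -50 to -76 mm of the jig; closed it is 14 mm above the table and bars the slice; from about 0.32 the slice passes under. Resting on the slice it reads about 0.2.
- lever (a point): Middle of the top of the lever, a plate 155 mm long (x -159 to -4 of the jig) and 36 mm wide (y 18 to 52), dark steel, across the hinge from the lane. Closed it is 31 mm above the table, outer edge tipped up 0.35 rad; at 0.5 rad about 15 mm, at 0.6 rad 12 mm, then nearly level. It may be pressed anywhere along its length, and a fingertip can slide along it while pressing.
- flap_front (a point): Middle of the lower front edge of the flap's pad, at x = 0, y = -63 mm of the jig; 14 mm above the table when closed; about 46 mm at 0.5 rad.
- slice: Pineapple slice, a rigid ring-shaped disc 95 x 97 mm, 17 mm thick, 0.07 kg, lying on the deck in the open front part of the lane. Its rim is rounded: push it low, with the lever well down. Origin at the centre of its underside; yaw is arbitrary.
- seat (a point): Point of the deck where the slice's centre lies when the slice is home against the back stop: x = 40, y = -65 mm of the jig. Axes as the jig's. The face of the stop is 48 mm farther along x, across the lane, its top 33 mm above the table.
- cup: Bystander: capped sample cup, 49 mm wide, 49 mm high, right of the jig. Origin at the centre of its underside.
- shaker: Bystander: salt shaker, 44 mm wide, 96 mm high, left of the jig near its far end. Origin at the centre of its underside.
- counter: Bystander: hand tally counter, 54 x 50 x 20 mm, left of the jig. Origin at the centre of its underside.

How it is judged (in metres and radians):
On the way, in this order (a step that is already met when the one before it is completed fails the run):
1. the flap is held open while the slice is still in front of it (value of joint flap above 0.3 rad and x of slice in the frame of jig below -0.04 m), for 0.2 s.
2. the slice is home against the back stop while the flap is still held open (x of slice in the frame of jig between 0.031 and 0.05 m and y of slice in the frame of jig between -0.082 and -0.048 m and z of slice in the frame of jig below 0.016 m and value of joint flap above 0.27 rad), for 0.1 s.
At the end, for the whole second after the job is handed in: The slice lies flat on the deck with its centre 31 to 50 mm beyond the flap's front edge (about 40 when home, so within about 9 mm of the back stop) and within 17 mm of the lane's middle, at rest; the lever is released and the flap rests on the slice (0.12 to 0.29 rad) (x of slice in the frame of jig between 0.031 and 0.05 m and y of slice in the frame of jig between -0.082 and -0.048 m and z of slice in the frame of jig below 0.016 m and value of joint flap between 0.12 and 0.29 rad and linear speed of slice below 0.01 m/s); the robot touches nothing.
It fails at once if the slice is lifted off the deck (z of slice in the frame of jig above 0.022 m).
It fails at once if the slice is tipped up (angle between slice's own z axis and vertical above 0.3 rad).
It fails at once if the cup is disturbed (distance of cup from where it was at the start of the episode above 0.02 m).
It fails at once if the shaker is disturbed (distance of shaker from where it was at the start of the episode above 0.02 m).
It fails at once if the counter is disturbed (distance of counter from where it was at the start of the episode above 0.02 m).
It also fails if it takes over 45 s, if anything falls off the work surface, if the arm or the gripper's body presses on something with over 40 N, if the wrist force passes 120 N, or if a joint passes its speed limit or range.

ROBOT

A 6-joint arm with a two-finger parallel gripper is mounted at the origin on a cart in front of the work surface, level with it; the furniture and walls round the work are solid. World frame = base frame: x ahead of the robot, y to its left, z up, the work surface at z = 0. Lengths are in mm, angles in rad, forces in N, time in s.
With the tool pointing down it reaches from about 425 to 950 mm from the base axis. Payload 14.7 kg.
Tool frame: the origin (TCP) lies midway between the tips of the shut fingers; the grasp point (between the pads) lies 19 mm behind it (r.tcp_to_grasp is the distance from the TCP to the grasp point, in mm); z points along the fingers, y is the line along which they close (so a half turn about z gives the same grasp; the last joint's range is limited). The gripper opens to 85 mm and grips with 20 to 120 N. Pads are 22 mm wide; open, the fingers measure 114 mm over their backs; the gripper's body (76 mm by 85 mm) begins 54 mm behind the grasp point. The pads swing forward as they close: fully open they stand 13 mm farther back than shut.
Start: joints at [-1.318, 0.48, 1.596, -0, 1.065, -0.047], TCP at [191.98, -620.996, 231.297] pointing down, gripper open.
Joint ranges: [-2.75, 2.75], [-0.82, 2.05], [0.23, 2.67], [-1.56, 4.7], [0.09, 2.69], [-2.92, 2.92]. Speed limits (rad/s): [1.89, 1.89, 2.39, 3.01, 3.01, 3.01].

INTERFACE

Orientations are given as a unit quaternion [w, x, y, z].
In Python, from bench import r gives the robot as it stands.
- The arm moves only by the tool jog_arm, never from a script. Its argument "targets" is a list of rows, each a list of 3 entries, a list of its own where there are three numbers: the shift along the tool's x, y, z in mm, then the turn, a rotation vector about the tool's x, y, z in degrees, then the closure, from -1 (fully open) to 1 (shut). A call has 1 to 12 rows; each row shifts and turns the commanded pose from where the row before left it, along the tool's axes as they then stand; what a row does not reach is not made up. A row lasts 1/12 s, in which the tool goes at most 41.7 mm and 7.16 degrees, less where a joint would pass 70% of its speed; a pose out of reach is approached as far as the arm can. A call with a gripper value outside its range is refused whole. The fingers move at their own pace and stop on an object; "grip_force" is the grip in N (left out, the last holds). Time passes only in rows, so rows that do not move let the fingers close. It gives the time, the measured TCP pose, the force, the opening and the grip force at its end, in the units of the state.
- r.get_state(): the state, without advancing time (a new reading comes with each control period).
- r.snapshot(name): name is "scene" or "top"; returns a dict with "pixels" (384x512x3 uint8, red, green, blue), "depth" (384x512 float32, mm along the optical axis (not along the pixel's ray), 0 where there is no reading), "intrinsics" (3x3 intrinsics, pixels), "D" ([k1, k2, p1, p2, k3] as OpenCV has them; the pictures are not rectified), "rvec" (rotation vector, rad) and "tvec" (3), from world to camera coordinates, as OpenCV has them. Camera axes: x right, y down, z forward; pixel columns grow to the right and rows downward; lengths in mm; the calibration is good to about 2 mm. A picture is of the moment at which its call begins.
- r.job_done(): hands the job in; it is judged then, once.
The state is a dict: "t": time; "q": joint angles; "qd": joint speeds; "joint_efforts": joint torques, N m; "eef_pos": TCP position; "eef_rot": TCP orientation; "force": force on the tool from outside, world axes, zero at the start; "moment": the same for the moment, N m; "grip_width": finger opening in mm; "finger_force": force on a finger pad.
Only numpy, scipy, OpenCV 4.12 (cv2) and the standard library are available. Lean on these libraries where they do the work, as an engineer would, in place of code of your own. Each camera call takes 0.05 s, during which the arm holds its last target. There are 200 camera calls.

## Working session

There is one attempt and no reset: what is moved stays moved. The work goes in short steps, Python scripts to look and compute and a tool call to move; the robot and the scene stay as the last step left them, time stands still between calls to the robot, and variables do not carry over. Pictures are saved under pics/ and viewed, at most 13 in all, crops included, and the job is handed in when it is done.

Besides the shell and the picture viewer there is one more tool, called as a command line: name --argument value ..., lists and objects as JSON in quotes. jog_arm: Moves the arm, as the interface text tells. Its arguments: {"type":"object","properties":{"targets":{"type":"array"},"grip_force":{"type":"number"}},"required":["targets"]}

```bash
mkdir -p pics; cat > h.py <<'E'
import numpy as np, cv2
from bench import r
def snap(n):
    s=r.snapshot(n); return s
def world(s):
    K=np.array(s["intrinsics"],float);D=np.array(s["D"],float);R=cv2.Rodrigues(np.array(s["rvec"],float))[0];t=np.array(s["tvec"],float).ravel()
    h,w=s["depth"].shape; u,v=np.meshgrid(np.arange(w),np.arange(h))
    p=cv2.undistortPoints(np.stack([u,v],-1).reshape(-1,1,2).astype(np.float64),K,D).reshape(h,w,2)
    z=s["depth"].astype(float); P=np.dstack([p[...,0]*z,p[...,1]*z,z])
    W=(P-t)@R; W[z<=0]=np.nan
    return W
def proj(s,pts):
    return cv2.projectPoints(np.array(pts,float).reshape(-1,3),np.array(s["rvec"],float),np.array(s["tvec"],float),np.array(s["intrinsics"],float),np.array(s["D"],float))[0].reshape(-1,2)
E
python3 - <<'E'
from h import *
for n in("scene","top"):
    s=snap(n); np.savez(f"{n}0.npz",**s); cv2.imwrite(f"pics/{n}0.png",s["pixels"][...,::-1])
    R=cv2.Rodrigues(np.array(s["rvec"],float))[0]; print(n,(-R.T@np.array(s["tvec"]).ravel()).round(), R[2].round(2))
st=r.get_state(); print(st)
E
```

```text
scene [287. 837. 543.] [ 0.36 -0.73 -0.58]
top [429. 191. 889.] [ 0.19  0.01 -0.98]
{'t': 0.1, 'q': array([-1.31758170e+00,  4.80756405e-01,  1.59679131e+00,  2.08412096e-05,
        1.06514213e+00, -4.66368648e-02]), 'qd': array([ 1.31923655e-03, -7.66491681e-04, -1.67542931e-04,  1.09816178e-03,
        3.45575621e-05,  7.11663854e-04]), 'joint_efforts': array([ 1.42547829e-03, -9.52254152e+01, -4.31043577e+01,  1.23325285e-04,
        5.24221512e-03, -2.52118207e-05]), 'eef_pos': array([ 191.90630286, -620.63576032,  230.75212729]), 'eef_rot': array([-5.46611324e-04,  9.88782777e-01,  1.49359694e-01, -4.74979024e-05]), 'force': array([-0.01272596, -0.49983409,  0.25932303]), 'moment': array([-0.02112337, -0.04474051,  0.06052708]), 'finger_force': 0.0, 'grip_width': 85.07115033088668}
```

View pics/top0.png

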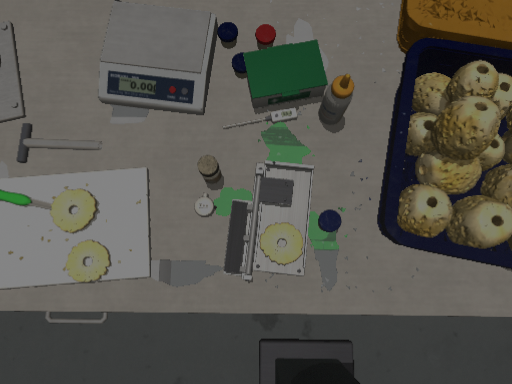

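View pics/scene0.png

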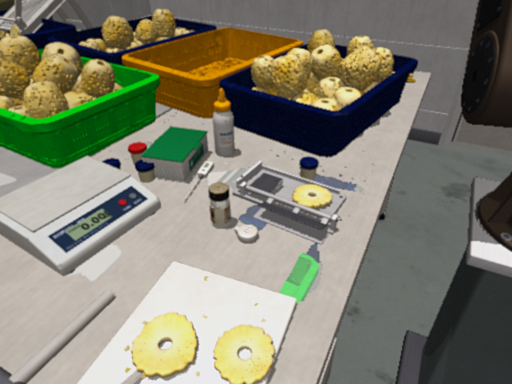

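The top view shows the jig from about (245,165) to (312,275), with the slice at (282,243), the flap at (276,192) and the lever at (240,237). Next I fit the jig pose from depth.

```bash
python3 - <<'E'
from h import *
s=dict(np.load("top0.npz")); W=world(s); I=s["pixels"].astype(int)
print("corners guess world", [W[v,u].round(0).tolist() for u,v in((258,170),(311,170),(250,275),(302,270),(240,237),(282,243),(276,192),(330,221),(208,168),(204,206))])
hsv=cv2.cvtColor(s["pixels"],cv2.COLOR_RGB2HSV)
# slice: yellow, z 20..32 in ROI
X,Y,Z=W[...,0],W[...,1],W[...,2]
roi=np.zeros(Z.shape,bool); roi[160:280,220:320]=1
sl=roi&(hsv[...,1]>90)&(hsv[...,0]>15)&(hsv[...,0]<35)&(Z>18)
p=W[sl]; print("slice n",len(p),np.median(p[:,2])); h=cv2.convexHull(p[:,:2].astype(np.float32)); print(cv2.minEnclosingCircle(h), cv2.fitEllipse(h))
dk=roi&(I.max(2)<75)&(Z>5)
n,l,st,c=cv2.connectedComponentsWithStats(dk.astype(np.uint8))
for i in range(1,n):
    if st[i,4]>150:
        q=W[l==i]; print(st[i],np.nanmedian(q,0).round(1),cv2.minAreaRect(q[:,:2].astype(np.float32)))
jg=roi&(Z>6)&(Z<45)
n,l,st,c=cv2.connectedComponentsWithStats(jg.astype(np.uint8)); i=1+st[1:,4].argmax(); q=W[l==i]; print(st[i],cv2.minAreaRect(q[:,:2].astype(np.float32)))
im=s["pixels"][150:290,210:350,::-1]; im=cv2.resize(im,None,fx=4.2,fy=4.2,interpolation=cv2.INTER_CUBIC); cv2.imwrite("pics/c0.png",im)
E
```

```text
corners guess world [[649.0, 190.0, 40.0], [656.0, 69.0, 17.0], [420.0, 205.0, 37.0], [432.0, 92.0, 11.0], [501.0, 228.0, 27.0], [491.0, 135.0, 9.0], [601.0, 150.0, 34.0], [536.0, 35.0, 49.0], [639.0, 294.0, 96.0], [571.0, 310.0, 21.0]]
slice n 169 22.114607349220748
((488.6392822265625, 137.94248962402344), 47.847267150878906) ((491.3758850097656, 137.57199096679688), (87.0302734375, 94.8485107421875), 158.82579040527344)
[265 162  48  12 173] [662.  124.2  12.8] ((659.5441284179688, 121.01478576660156), (107.09912109375, 13.296829223632812), 85.01191711425781)
[ 250  171   44  104 1014] [599.4 156.3  31. ] ((537.3701171875, 157.0216827392578), (88.03296661376953, 233.8817596435547), 87.67070770263672)
[ 224  201   24   73 1121] [501.3 237.7  31.5] ((502.929931640625, 236.81407165527344), (35.29844665527344, 155.3369598388672), 84.27005767822266)
[ 224  160   90  120 7751] ((541.2623901367188, 163.9580535888672), (173.5364532470703, 267.2060241699219), 84.31803131103516)
```

View pics/c0.png

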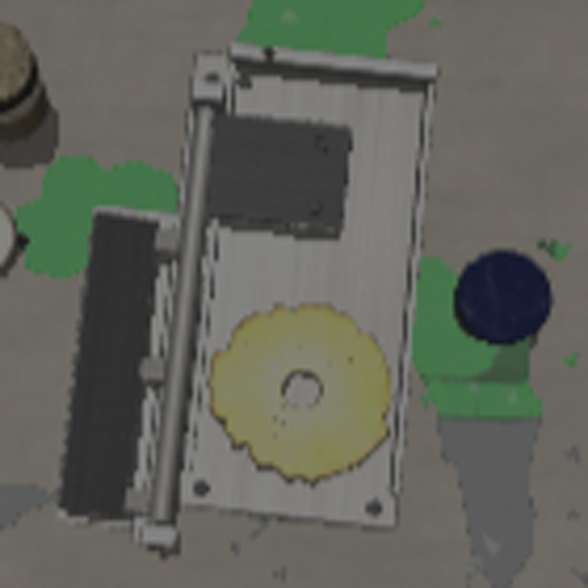

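The crop shows both hinge brackets, at crop pixels (158,533) and (210,75), plus the lever and flap corners. I fit the jig's x, y and yaw to these, and check the depth of the flap and lever.

```bash
cat >> h.py <<'E'
def jig(pose,pts):
    x,y,a=pose; c,s_=np.cos(a),np.sin(a); P=np.array(pts,float).reshape(-1,3)
    return np.c_[x+c*P[:,0]-s_*P[:,1], y+s_*P[:,0]+c*P[:,1], P[:,2]]
def tojig(pose,W):
    x,y,a=pose; c,s_=np.cos(a),np.sin(a); d=W[...,:2]-[x,y]
    return np.stack([c*d[...,0]+s_*d[...,1],-s_*d[...,0]+c*d[...,1],W[...,2]],-1)
E
python3 - <<'E'
from h import *
from scipy.optimize import least_squares
s=dict(np.load("top0.npz")); W=world(s)
M=[(-166,0,38),(67,0,38),(-4,51,37),(-159,51,37),(0,-13,30)][:4]
C=np.array([(158,533),(210,73),(97,208),(62,515)],float)/4.2-.38+[210,150]
f=lambda p:(proj(s,jig(p,M))-C).ravel()
o=least_squares(f,[580,190,-.1]); print(o.x,o.fun.round(2))
p=o.x; np.save("pose.npy",p)
J=tojig(p,W); 
def prof(x0,x1,ys):
    for y in ys:
        m=(J[...,0]>x0)&(J[...,0]<x1)&(abs(J[...,1]-y)<2.5); print(y,m.sum(),np.nanmedian(J[...,2][m]).round(1),end=' | ')
    print()
print("flap");prof(10,50,range(-130,10,8)); print("lever");prof(-140,-20,range(8,70,4))
print("front wall");prof(-148,-136,range(-130,0,8))
print("along lane y-65: ")
for x in range(-160,110,8):
    m=(abs(J[...,0]-x)<4)&(abs(J[...,1]+90)<8); print(x,np.nanmedian(J[...,2][m]).round(1),end=' | ')
hsv=cv2.cvtColor(s["pixels"],cv2.COLOR_RGB2HSV)
m=(hsv[...,1]>90)&(hsv[...,0]>15)&(hsv[...,0]<35)&(J[...,0]>-150)&(J[...,0]<0)&(J[...,1]<0)&(J[...,1]>-125)
q=J[m]; print("\nslice",q[:,:2].min(0),q[:,:2].max(0),np.median(q[:,2]), cv2.minEnclosingCircle(q[:,:2].astype(np.float32)))
print(W[120:330,200:360].shape)
for n,P in(("corner",[(-150,-122,10),(-150,-13,10),(88,-65,33),(58,-76,34),(0,-76,34)]),): print(((proj(s,jig(p,P))-[209.6,149.6])*4.2).round())
print("tool at start", p)
E
```

```text
[ 5.83447054e+02  1.94149847e+02 -9.33403181e-02] [ 0.7  -0.45 -0.73  2.96 -0.08 -0.21  0.09 -2.03]
flap
-130 38 0.3 | -122 19 20.8 | -114 39 10.0 | -106 38 9.9 | -98 36 10.4 | -90 36 9.8 | -82 37 10.0 | -74 38 31.1 | -66 43 31.5 | -58 39 31.1 | -50 40 31.1 | -42 39 31.1 | -34 42 31.7 | -26 37 31.4 | -18 41 31.2 | -10 40 31.1 | -2 40 35.2 | 6 35 12.2 | 
lever
8 105 10.6 | 12 113 4.0 | 16 121 2.7 | 20 147 25.2 | 24 126 27.5 | 28 130 28.9 | 32 128 30.1 | 36 129 31.9 | 40 129 33.1 | 44 132 34.5 | 48 132 36.1 | 52 85 36.9 | 56 65 1.1 | 60 115 0.4 | 64 119 0.1 | 68 119 0.1 | 
front wall
-130 13 -0.0 | -122 12 1.2 | -114 13 10.2 | -106 10 11.1 | -98 13 9.7 | -90 13 9.5 | -82 12 10.5 | -74 15 8.7 | -66 11 9.7 | -58 12 9.7 | -50 13 10.2 | -42 11 9.8 | -34 14 10.4 | -26 13 9.9 | -18 11 10.5 | -10 15 9.8 | -2 15 34.4 | 
along lane y-65: 
-160 -0.4 | -152 4.7 | -144 9.5 | -136 9.9 | -128 10.1 | -120 20.1 | -112 21.3 | -104 21.0 | -96 22.2 | -88 22.5 | -80 22.9 | -72 22.8 | -64 22.3 | -56 23.3 | -48 16.6 | -40 9.8 | -32 10.0 | -24 9.4 | -16 9.8 | -8 9.6 | 0 9.7 | 8 10.0 | 16 9.0 | 24 10.3 | 32 9.7 | 40 9.5 | 48 9.3 | 56 10.0 | 64 9.7 | 72 10.1 | 80 9.7 | 88 29.5 | 96 32.7 | 104 0.1 | 
slice [-130.76919615 -110.54779061] [-42.6072388  -17.67785117] 21.894069857506864 ((-89.15637969970703, -64.79922485351562), 47.84724426269531)
(210, 160, 3)
[[398. 524.]
 [190. 502.]
 [332.  62.]
 [348. 118.]
 [338. 225.]]
tool at start [ 5.83447054e+02  1.94149847e+02 -9.33403181e-02]
```

```bash
python3 - <<'E'
from h import *
s=dict(np.load("top0.npz")); W=world(s); p=np.load("pose.npy"); J=tojig(p,W)
def ext(m,lab):
    q=J[m]; print(lab,len(q),np.nanpercentile(q[:,:2],[0.5,2,98,99.5],axis=0).round(1).T.tolist())
z=J[...,2];x=J[...,0];y=J[...,1]
b=lambda a,l,h:(a>l)&(a<h)
ext(b(z,7,13)&b(y,-110,-20)&b(x,-200,-132),"deck front x-150 ")
ext(b(z,26,40)&b(y,-110,-20)&b(x,75,120),"stop 88..95")
ext(b(z,28,35)&b(y,-78,-15)&b(x,-30,75),"flap 0..58 / y")
ext(b(z,22,42)&b(y,14,70)&b(x,-190,30),"lever -159..-4, 18..52")
ext(b(z,36.5,42)&b(y,-12,12)&b(x,-190,-150),"near bracket -171..-161, +-9")
ext(b(z,36.5,42)&b(y,-12,12)&b(x,50,90),"far bracket 62..72")
ext(b(z,17,25)&b(y,-130,-112)&b(x,-140,85),"right wall")
for x0 in(-130,-80,-30,20,60):
    m=b(z,30,42)&b(x,x0,x0+20)&b(y,-9 if x0<0 else -7,12); print(x0,np.nanmedian(y[m]).round(1),end=' ')
E
```

```text
deck front x-150  354 [[-151.7, -151.4, -132.4, -132.1], [-109.3, -108.0, -21.8, -20.7]]
stop 88..95 161 [[85.2, 85.3, 94.0, 94.3], [-108.8, -108.1, -21.3, -20.4]]
flap 0..58 / y 689 [[-1.5, -0.2, 54.4, 55.0], [-77.5, -76.5, -16.0, -15.3]]
lever -159..-4, 18..52 1171 [[-159.3, -157.0, -8.4, -6.1], [14.9, 17.2, 52.1, 52.7]]
near bracket -171..-161, +-9 42 [[-172.0, -171.8, -151.3, -151.2], [-7.0, -6.6, 8.8, 9.7]]
far bracket 62..72 32 [[51.7, 53.7, 69.8, 69.8], [-9.3, -9.2, 6.3, 6.6]]
right wall 189 [[-134.5, -131.0, 79.2, 83.2], [-121.0, -120.8, -116.0, -115.7]]
-130 0.9 -80 0.5 -30 1.3 20 -0.8 60 0.6
```

```bash
python3 - <<'E'
from h import *
for n in("top","scene"):
    W=world(dict(np.load(n+"0.npz"))).reshape(-1,3); W=W[~np.isnan(W[:,0])]
    for x0 in range(200,800,100):
        print(n,x0,[ (lambda q: int(q.max()) if len(q) else None)(W[(W[:,0]>=x0)&(W[:,0]<x0+100)&(W[:,1]>=y)&(W[:,1]<y+100),2]) for y in range(-700,400,100)])
E
```

```text
top 200 [-789, -788, -789, -789, -789, -788, -789, -787, -789, -790, -784]
top 300 [None, None, None, 4, 4, 4, 5, 4, 5, 4, 5]
top 400 [None, None, None, 49, 150, 151, 148, 26, 35, 40, 5]
top 500 [None, None, None, 124, 137, 148, 150, 52, 39, 40, 22]
top 600 [None, None, None, 120, 234, 232, 150, 36, 41, 99, 100]
top 700 [None, None, None, 147, 232, 231, 149, 191, 18, 11, 42]
scene 200 [-790, -788, -790, -792, -791, -792, 425, 439, 419, None, None]
scene 300 [148, 148, 144, 3, 3, 1, 1, 2, 1, 2, 3]
scene 400 [150, 148, 216, 230, 149, 149, 147, 21, 27, 38, 2]
scene 500 [210, 213, 214, 238, 200, 140, 148, 50, 35, 38, 20]
scene 600 [203, 211, 212, 206, 232, 231, 146, 32, 37, 96, 97]
scene 700 [216, 220, 106, 209, 230, 229, 146, 189, 15, 9, 39]
```

jog_arm --targets '[[[0,0,-35],[0,0,5.7],-1],[[0,0,-35],[0,0,5.7],-1],[[0,0,-35],[0,0,5.7],-1],[[0,0,-35],[0,0,5.5],-1],[[0,0,-30],[0,0,0],-1],[[0,0,0],[0,0,0],-1]]'

```text
t: 0.6
eef_pos: [192.5, -622.8, 407.8]
eef_rot: [0.004, 0.999, -0.048, 0.001]
force: [-0.8, -0.1, 0.3]
grip_width: 85.3
finger_force: 0.0
```

jog_arm --targets '[[[20,-28,0],[0,0,0],-1],[[20,-28,0],[0,0,0],-1],[[20,-28,0],[0,0,0],-1],[[20,-28,0],[0,0,0],-1],[[20,-28,0],[0,0,0],-1],[[20,-28,0],[0,0,0],-1],[[20,-28,0],[0,0,0],-1],[[20,-28,0],[0,0,0],-1],[[20,-28,0],[0,0,0],-1],[[20,-28,0],[0,0,0],-1],[[20,-28,0],[0,0,0],-1],[[20,-28,0],[0,0,0],-1]]'

```text
t: 1.6
eef_pos: [463.4, -307.6, 400.9]
eef_rot: [-0.0, 0.999, -0.047, -0.0]
force: [-0.0, -0.7, -0.4]
grip_width: 85.2
finger_force: 0.0
```

jog_arm --targets '[[[19,-30,0],[0,0,0],-1],[[19,-30,0],[0,0,0],-1],[[19,-30,0],[0,0,0],-1],[[19,-30,0],[0,0,0],-1],[[0,-30,0],[0,0,0],-1],[[-12,-30,0],[0,0,0],-1],[[-14,-30,0],[0,0,0],-1],[[-14,-30,0],[0,0,0],-1],[[-14,-30,0],[0,0,0],-1],[[-14,-30,0],[0,0,0],-1],[[-14,-30,0],[0,0,0],-1],[[0,0,0],[0,0,0],-1]]'

```text
t: 2.6
eef_pos: [485.7, 24.1, 401.1]
eef_rot: [-0.001, 0.999, -0.046, -0.0]
force: [0.8, -0.3, 0.4]
grip_width: 85.7
finger_force: 0.0
```

jog_arm --targets '[[[-8.5,-20.4,15],[0,0,0],-1],[[-8.5,-20.4,20],[0,0,0],-1],[[-8.5,-20.4,25],[0,0,0],-1],[[-8.5,-20.4,25],[0,0,0],-1],[[-8.5,-20.4,25],[0,0,0],-1],[[-8.5,-20.4,25],[0,0,0],-1],[[-8.5,-20.4,25],[0,0,0],-1],[[-8.5,-20.4,25],[0,0,0],-1],[[0,0,35],[0,0,0],-1],[[0,0,35],[0,0,0],-1],[[0,0,35],[0,0,0],-1],[[0,0,0],[0,0,0],-1]]'

```text
t: 3.6
eef_pos: [432.1, 187.6, 106.2]
eef_rot: [0.002, 0.999, -0.047, -0.004]
force: [-2.7, -0.5, -1.2]
grip_width: 85.6
finger_force: 0.0
```

```bash
cat >> h.py <<'E'
P0=np.array([582.,194.3,-0.0945])
def where():
    st=r.get_state(); q=st["eef_rot"]; from scipy.spatial.transform import Rotation as Ro
    R=Ro.from_quat([q[1],q[2],q[3],q[0]]).as_matrix()
    tip=st["eef_pos"]-13*R[:,2]
    print("t",round(st["t"],2),"TCP jig",tojig(P0,st["eef_pos"]).round(1),"tipmid",tojig(P0,tip).round(1),"yaw",np.degrees(np.arctan2(R[1,0],R[0,0])).round(2),"lean",np.degrees(np.arctan2(R[0,2],-R[2,2])).round(2),"F",st["force"].round(1),"q",st["q"].round(2))
E
python3 - <<'E'
from h import *
where()
s=snap("top"); np.savez("top1.npz",**s)
s=snap("scene"); cv2.imwrite("pics/s1.png",cv2.resize(s["pixels"][130:290,180:400,::-1],None,fx=3.5,fy=3.5))
E
```

```text
t 3.6 TCP jig [-148.6  -20.9  106.2] tipmid [-148.5  -20.8  119.2] yaw -5.38 lean -0.46 F [-2.7 -0.5 -1.2] q [ 0.35  0.42  2.11 -0.    0.62  2.01]
```

View pics/s1.png

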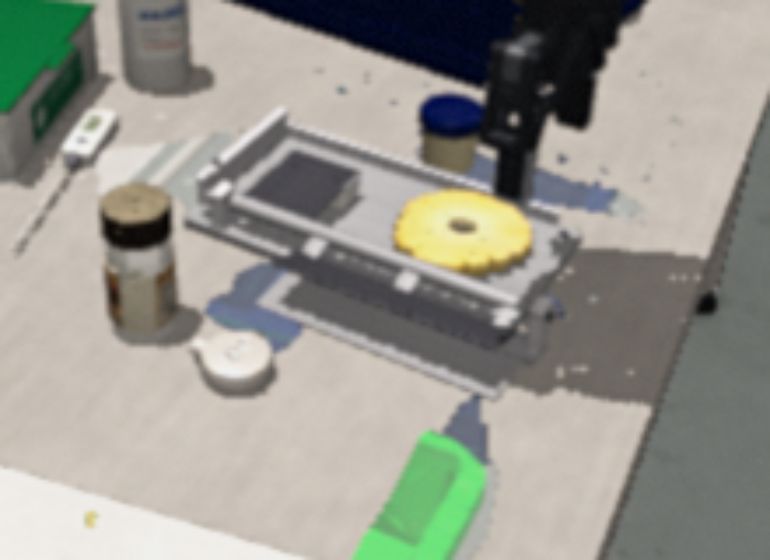

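jog_arm --targets '[[[0,-3,20],[0,0,0],-1],[[0,-3,20],[0,0,0],-1],[[0,0,15],[0,0,0],-1],[[0,0,10],[0,0,0],-1],[[0,0,0],[0,0,0],-1],[[0,0,0],[0,0,0],-1],[[0,0,0],[0,0,0],-1]]'

```text
t: 4.28
eef_pos: [437.1, 195.0, 47.7]
eef_rot: [-0.0, 0.999, -0.047, 0.001]
force: [-0.3, 0.0, 1.0]
grip_width: 85.5
finger_force: 0.0
```

```bash
python3 - <<'E'
from h import *
where()
s=snap("scene"); st=r.get_state()
e=tojig(P0,st["eef_pos"]); im=s["pixels"][...,::-1].copy()
im=cv2.resize(im[150:280,260:390],None,fx=4.5,fy=4.5,interpolation=cv2.INTER_CUBIC)
for y in(-57,-42.5,42.5,57):
    u=(proj(s,jig(P0,[[e[0]+11,e[1]+y,e[2]+13],[e[0]-11,e[1]+y,e[2]+13]]))-[260,150])*4.5+2
    cv2.line(im,tuple(int(a) for a in u[0]),tuple(int(a) for a in u[1]),(0,0,255),1)
cv2.imwrite("pics/s2.png",im)
E
```

```text
t 4.28 TCP jig [-144.4  -13.    47.7] tipmid [-144.4  -13.    60.7] yaw -5.43 lean 0.1 F [-0.3  0.   1. ] q [0.36 0.54 2.14 0.   0.47 2.02]
```

View pics/s2.png

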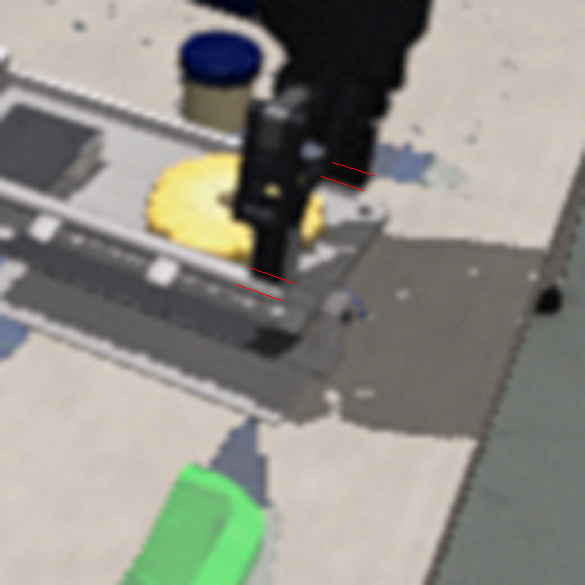

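jog_arm --targets '[[[-5,2,5],[0,0,0],-1],[[0,0,10],[0,0,0],-1],[[0,0,7],[0,0,0],-1],[[0,0,0],[0,0,0],-1],[[0,0,0],[0,0,0],-1],[[0,0,0],[0,0,0],-1]]'

```text
t: 4.83
eef_pos: [430.9, 193.2, 24.1]
eef_rot: [0.0, 0.999, -0.047, -0.0]
force: [-0.1, 0.4, 0.2]
grip_width: 85.3
finger_force: 0.0
```

```bash
python3 -c "
from h import *
where()"
```

```text
t 4.83 TCP jig [-150.3  -15.3   24.1] tipmid [-150.3  -15.3   37.1] yaw -5.42 lean -0.03 F [-0.1  0.4  0.2] q [0.36 0.58 2.16 0.   0.41 2.02]
```

jog_arm --targets '[[[1,0,6],[0,0,0],-1],[[0,0,6],[0,0,0],-1],[[0,0,6],[0,0,0],-1],[[0,0,4],[0,0,0],-1],[[0,0,1],[0,0,0],-1],[[0,0,0],[0,0,0],-1],[[0,0,0],[0,0,0],-1],[[0,0,0],[0,0,0],-1],[[0,0,0],[0,0,0],-1]]'

```text
t: 5.58
eef_pos: [432.0, 193.1, 1.1]
eef_rot: [0.0, 0.999, -0.047, -0.0]
force: [-1.2, -2.5, 7.7]
grip_width: 85.8
finger_force: 3.8
```

```bash
cat >> h.py <<'E'
def flap():
    s=snap("top"); W=world(s); J=tojig(P0,W)
    m=(J[...,0]>10)&(J[...,0]<50)&(J[...,1]>-80)&(J[...,1]<-15)&(J[...,2]>28)
    q=J[m]
    if len(q)>20:
        k=np.polyfit(q[:,1],q[:,2],1); print("flap",len(q),np.arctan(-k[0]).round(3),"topz",np.percentile(q[:,2],98).round(1))
    hsv=cv2.cvtColor(s["pixels"],cv2.COLOR_RGB2HSV)
    m=(hsv[...,1]>90)&(hsv[...,0]>15)&(hsv[...,0]<35)&(J[...,0]>-150)&(J[...,0]<100)&(J[...,1]<0)&(J[...,1]>-125)
    q=J[m]
    if len(q)>10: print("slice n",len(q),q[:,:2].min(0).round(1),q[:,:2].max(0).round(1),"z",np.median(q[:,2]).round(1),[round(float(a),1) for a in cv2.minEnclosingCircle(q[:,:2].astype(np.float32))[0]])
    return s
E
python3 - <<'E'
from h import *
where(); s=flap(); cv2.imwrite("pics/t3.png",cv2.resize(s["pixels"][140:300,200:360,::-1],None,fx=3.7,fy=3.7))
E
```

```text
t 5.58 TCP jig [-149.2  -15.4    1.1] tipmid [-149.2  -15.4   14.1] yaw -5.43 lean -0.0 F [-1.2 -2.5  7.7] q [ 0.36  0.63  2.16 -0.    0.35  2.02]
flap 484 0.447 topz 70.2
```

View pics/t3.png

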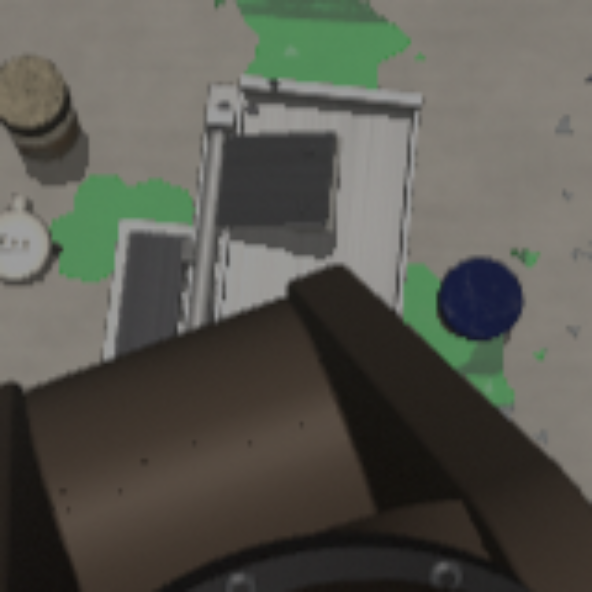

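The lever is down, the flap reads about 0.45–0.5 rad with its top at z = 70, and the slice hasn't moved. Now I start pushing.

jog_arm --targets '[[[3,0,0],[0,0,0],-1],[[3,0,0],[0,0,0],-1],[[4,0,0],[0,0,0],-1],[[4,0,0],[0,0,0],-1],[[4,0,0],[0,0,0],-1],[[4,0,0],[0,0,0],-1],[[4,0,0],[0,0,0],-1],[[4,0,0],[0,0,0],-1],[[4,0,0],[0,0,0],-1],[[4,0,0],[0,0,0],-1],[[2,0,0],[0,0,0],-1],[[0,0,0],[0,0,0],-1]]'

```text
t: 6.63
eef_pos: [471.5, 189.2, 0.8]
eef_rot: [0.0, 0.999, -0.047, -0.001]
force: [-1.9, 0.8, 7.2]
grip_width: 85.8
finger_force: 3.3
```

```bash
python3 - <<'E'
from h import *
where(); s=flap(); 
s=snap("scene"); cv2.imwrite("pics/s4.png",cv2.resize(s["pixels"][150:280,220:390,::-1],None,fx=4.5,fy=4.5,interpolation=cv2.INTER_CUBIC))
E
```

```text
t 6.63 TCP jig [-109.6  -15.5    0.8] tipmid [-109.5  -15.5   13.8] yaw -5.42 lean -0.06 F [-1.9  0.8  7.2] q [0.32 0.65 2.08 0.   0.41 1.99]
flap 319 0.497 topz 69.8
```

View pics/s4.png

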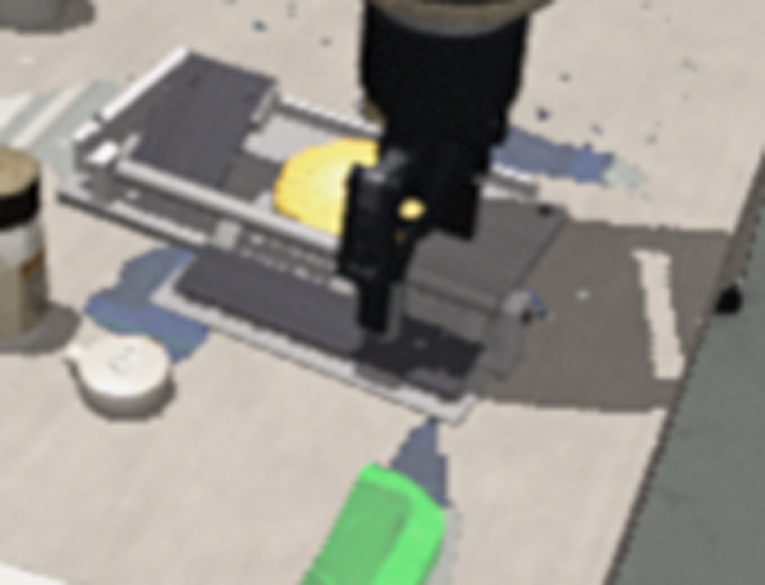

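The slice is moving flat ahead of the finger, and the lever finger stays on its plate. Next rows keep pushing and lean the tool back gradually, to clear the open flap.

jog_arm --targets '[[[4,0,0],[0,0.5,0],-1],[[4,0,0],[0,0.5,0],-1],[[4,0,0],[0,0.5,0],-1],[[4,0,0.05],[0,0.5,0],-1],[[4,0,0.1],[0,0.5,0],-1],[[4,0,0.1],[0,0.5,0],-1],[[4,0,0.15],[0,0.5,0],-1],[[4,0,0.2],[0,0.5,0],-1],[[4,0,0.25],[0,0.5,0],-1],[[4,0,0.25],[0,0.5,0],-1],[[4,0,0.3],[0,0.5,0],-1],[[4,0,0.3],[0,0.5,0],-1]]'

```text
t: 7.73
eef_pos: [519.1, 184.8, 1.4]
eef_rot: [0.003, 0.998, -0.047, 0.052]
force: [-4.1, 2.4, 6.0]
grip_width: 85.2
finger_force: 3.2
```

```bash
python3 - <<'E'
from h import *
where(); s=flap()
E
```

```text
t 7.73 TCP jig [-61.7 -15.4   1.4] tipmid [-63.1 -15.4  14.3] yaw -5.41 lean 5.93 F [-4.1  2.4  6. ] q [ 0.32  0.66  2.07 -0.13  0.33  2.1 ]
flap 64 0.552 topz 54.9
```

jog_arm --targets '[[[3,0,0.3],[0,0,0],-1],[[3,0,0.3],[0,0,0],-1],[[3,0,0.3],[0,0,0],-1],[[3,0,0.3],[0,0,0],-1],[[3,0,0.35],[0,0,0],-1],[[3,0,0.35],[0,0,0],-1],[[3,0,0.3],[0,0,0],-1],[[3,0,0.3],[0,0,0],-1],[[3,0,0.3],[0,0,0],-1],[[3,0,0.3],[0,0,0],-1],[[3,0,0.3],[0,0,0],-1],[[2,0,0.2],[0,0,0],-1]]'

```text
t: 8.78
eef_pos: [554.3, 181.5, 1.4]
eef_rot: [0.003, 0.998, -0.047, 0.052]
force: [-5.5, 1.5, 6.1]
grip_width: 85.5
finger_force: 3.3
```

```bash
python3 - <<'E'
from h import *
where()
s=snap("scene"); cv2.imwrite("pics/s5.png",cv2.resize(s["pixels"][150:280,200:370,::-1],None,fx=4.5,fy=4.5,interpolation=cv2.INTER_CUBIC))
E
```

```text
t 8.78 TCP jig [-26.4 -15.4   1.4] tipmid [-27.8 -15.4  14.4] yaw -5.42 lean 5.91 F [-5.5  1.5  6.1] q [ 0.29  0.68  1.99 -0.11  0.38  2.05]
```

View pics/s5.png

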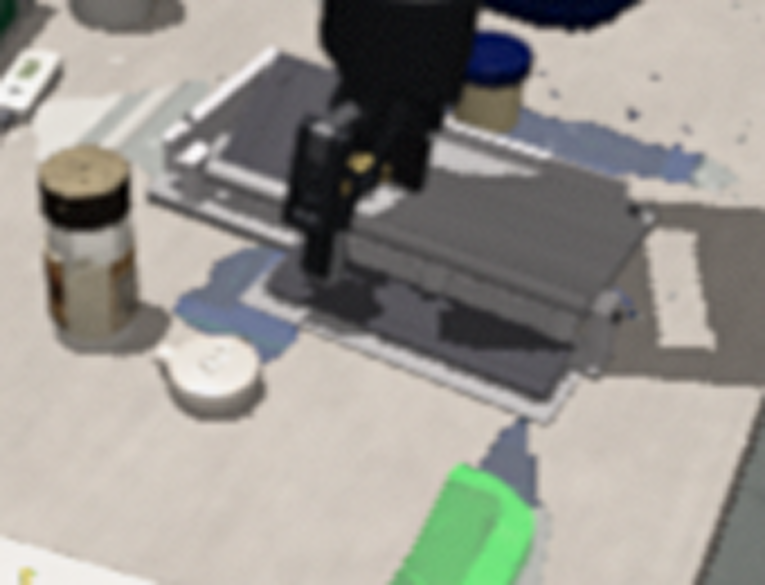

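The slice is under the open flap, with yellow visible between the fingers at (360,160). About 9 mm remain, so I finish slowly and watch the force.

jog_arm --targets '[[[1.5,0,0.15],[0,0,0],-1],[[1.5,0,0.15],[0,0,0],-1],[[1.5,0,0.15],[0,0,0],-1],[[1.5,0,0.15],[0,0,0],-1],[[1,0,0.1],[0,0,0],-1],[[0,0,0],[0,0,0],-1],[[0,0,0],[0,0,0],-1]]'

```text
t: 9.42
eef_pos: [561.3, 180.9, 1.5]
eef_rot: [0.003, 0.998, -0.047, 0.052]
force: [-4.3, 1.5, 6.2]
grip_width: 85.4
finger_force: 3.2
```

```bash
python3 - <<'E'
from h import *
where()
E
```

```text
t 9.42 TCP jig [-19.4 -15.3   1.5] tipmid [-20.7 -15.3  14.5] yaw -5.42 lean 5.93 F [-4.3  1.5  6.2] q [ 0.28  0.68  1.98 -0.1   0.39  2.04]
```

jog_arm --targets '[[[1,0,0.1],[0,0,0],-1],[[1,0,0.1],[0,0,0],-1],[[0,0,0],[0,0,0],-1],[[0,0,0],[0,0,0],-1]]'

```text
t: 9.75
eef_pos: [563.1, 180.7, 1.5]
eef_rot: [0.003, 0.998, -0.047, 0.052]
force: [-3.5, 0.8, 6.8]
grip_width: 85.5
finger_force: 3.2
```

jog_arm --targets '[[[1,0,0.1],[0,0,0],-1],[[0,0,0],[0,0,0],-1],[[0,0,0],[0,0,0],-1]]'

```text
t: 10.0
eef_pos: [564.1, 180.6, 1.5]
eef_rot: [0.003, 0.998, -0.047, 0.052]
force: [-4.4, 1.1, 7.0]
grip_width: 85.1
finger_force: 3.2
```

```bash
python3 - <<'E'
from h import *
where()
W=world(snap("top")); J=tojig(P0,W)
s=snap("top"); hsv=cv2.cvtColor(s["pixels"],cv2.COLOR_RGB2HSV)
m=(hsv[...,1]>90)&(hsv[...,0]>15)&(hsv[...,0]<35)&(J[...,0]>0)&(J[...,0]<100)&(J[...,1]<0)&(J[...,1]>-125)
q=J[m]; print(len(q), q.min(0),q.max(0))
s=snap("scene");W=world(s);J=tojig(P0,W);hsv=cv2.cvtColor(s["pixels"],cv2.COLOR_RGB2HSV)
m=(hsv[...,1]>90)&(hsv[...,0]>15)&(hsv[...,0]<35)&(J[...,0]>-60)&(J[...,0]<100)&(J[...,1]<0)&(J[...,1]>-125)
q=J[m]; print(len(q), q.min(0).round(),q.max(0).round())
E
```

```text
t 10.0 TCP jig [-16.5 -15.4   1.5] tipmid [-17.8 -15.4  14.5] yaw -5.42 lean 5.92 F [-4.4  1.1  7. ] q [ 0.28  0.68  1.97 -0.1   0.39  2.04]Traceback (most recent call last):
  File "<stdin>", line 6, in <module>
    return umr_minimum(a, axis, None, out, keepdims, initial, where)
ValueError: zero-size array to reduction operation minimum which has no identity
```

jog_arm --targets '[[[1,0,0.1],[0,0,0],-1],[[0,0,0],[0,0,0],-1],[[0,0,0],[0,0,0],-1]]'

```text
t: 10.35
eef_pos: [565.1, 180.5, 1.5]
eef_rot: [0.003, 0.998, -0.047, 0.052]
force: [-4.5, 1.1, 6.1]
grip_width: 85.2
finger_force: 3.2
```

jog_arm --targets '[[[1,0,0.1],[0,0,0],-1],[[0,0,0],[0,0,0],-1],[[0,0,0],[0,0,0],-1]]'

```text
t: 10.6
eef_pos: [566.0, 180.4, 1.5]
eef_rot: [0.003, 0.998, -0.047, 0.052]
force: [-3.9, 0.5, 5.7]
grip_width: 85.4
finger_force: 3.2
```

```bash
python3 - <<'E'
from h import *
where()
for n in("top","scene"):
    s=snap(n);W=world(s);J=tojig(P0,W);hsv=cv2.cvtColor(s["pixels"],cv2.COLOR_RGB2HSV)
    m=(hsv[...,1]>80)&(hsv[...,0]>12)&(hsv[...,0]<38)&(J[...,0]>-60)&(J[...,0]<100)&(J[...,1]<0)&(J[...,1]>-125)
    q=J[m]; print(n,len(q)); 
    if len(q): print(q.min(0).round(),q.max(0).round())
    if n=="scene": cv2.imwrite("pics/s6.png",cv2.resize(s["pixels"][150:230,220:320,::-1],None,fx=7,fy=7,interpolation=cv2.INTER_CUBIC))
E
```

```text
t 10.6 TCP jig [-14.6 -15.4   1.5] tipmid [-15.9 -15.4  14.4] yaw -5.41 lean 5.91 F [-3.9  0.5  5.7] q [ 0.28  0.69  1.97 -0.1   0.39  2.04]
top 0
scene 119
[-13. -77.  10.] [ 88.  -2. 430.]
```

View pics/s6.png

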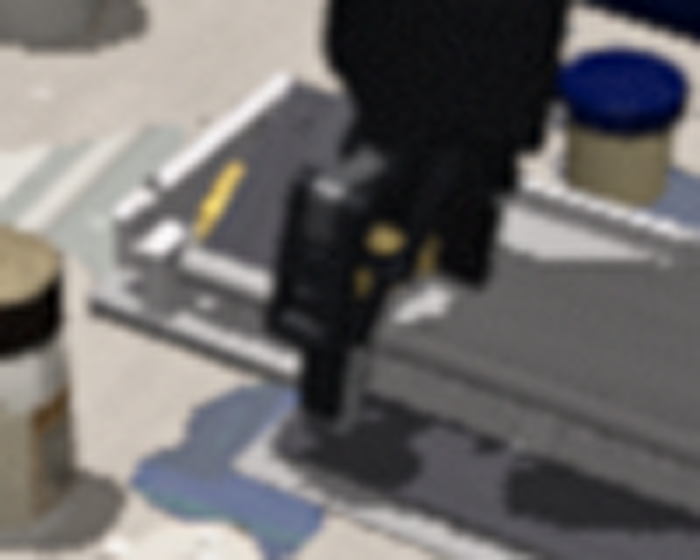

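The yellow sliver at (220,200), past the flap, is the slice's leading rim close to the stop. I measure it.

```bash
python3 - <<'E'
from h import *
s=snap("scene");W=world(s);J=tojig(P0,W);hsv=cv2.cvtColor(s["pixels"],cv2.COLOR_RGB2HSV)
m=(hsv[...,1]>80)&(hsv[...,0]>12)&(hsv[...,0]<38)&(J[...,0]>45)&(J[...,0]<100)&(J[...,1]<0)&(J[...,1]>-125)&(J[...,2]<50)
q=J[m]; print(q.round(0).tolist())
m=(J[...,0]>70)&(J[...,0]<110)&(abs(J[...,1]+65)<20)&(J[...,2]>30); q=J[m]; print("stop top x",np.percentile(q[:,0],[2,10,50,90,98]).round(1),q[:,2].mean())
E
```

```text
[[87.0, -79.0, 16.0], [84.0, -68.0, 20.0], [80.0, -67.0, 21.0], [88.0, -70.0, 14.0], [81.0, -64.0, 20.0], [57.0, -31.0, 46.0], [87.0, -63.0, 15.0], [81.0, -59.0, 20.0], [76.0, -56.0, 23.0], [55.0, -27.0, 46.0], [80.0, -53.0, 20.0], [78.0, -55.0, 20.0], [55.0, -24.0, 45.0], [87.0, -59.0, 11.0], [78.0, -49.0, 20.0], [74.0, -49.0, 22.0], [54.0, -22.0, 44.0], [88.0, -55.0, 10.0], [76.0, -43.0, 21.0], [75.0, -45.0, 21.0], [55.0, -19.0, 42.0], [79.0, -42.0, 18.0], [76.0, -42.0, 19.0], [72.0, -40.0, 22.0], [53.0, -16.0, 42.0], [74.0, -34.0, 21.0], [72.0, -36.0, 20.0], [57.0, -17.0, 37.0], [72.0, -30.0, 21.0], [57.0, -13.0, 36.0], [55.0, -9.0, 36.0]]
stop top x [85.5 86.7 90.4 93.2 94.5] 31.83238228837376
```

jog_arm --targets '[[[1,0,0.1],[0,0,0],-1],[[0,0,0],[0,0,0],-1],[[0,0,0],[0,0,0],-1]]'

```text
t: 11.0
eef_pos: [567.1, 180.3, 1.5]
eef_rot: [0.003, 0.998, -0.047, 0.052]
force: [-3.2, 1.1, 5.3]
grip_width: 85.5
finger_force: 3.2
```

jog_arm --targets '[[[1,0,0.1],[0,0,0],-1],[[0,0,0],[0,0,0],-1],[[0,0,0],[0,0,0],-1]]'

```text
t: 11.25
eef_pos: [568.1, 180.2, 1.5]
eef_rot: [0.003, 0.998, -0.047, 0.052]
force: [-4.3, 2.1, 5.9]
grip_width: 85.1
finger_force: 3.3
```

```bash
python3 - <<'E'
from h import *
where()
X=[]
for k in range(3):
    s=snap("scene");W=world(s);J=tojig(P0,W);hsv=cv2.cvtColor(s["pixels"],cv2.COLOR_RGB2HSV)
    m=(hsv[...,1]>80)&(hsv[...,0]>12)&(hsv[...,0]<38)&(J[...,0]>60)&(J[...,0]<100)&(J[...,1]<-20)&(J[...,1]>-125)&(J[...,2]<26)
    X.append(J[m])
q=np.vstack(X); q=q[(q[:,2]>18)]; print(q[np.argsort(q[:,1])].round(0).tolist())
for u,v in((-70,0),(-60,0),(-50,0),(-40,0)):
    b=q[abs(q[:,1]-u)<6]; print(u,len(b),np.round(b[:,0].max(),1) if len(b) else None)
cv2.imwrite("pics/s7.png",cv2.resize(s["pixels"][165:200,230:290,::-1],None,fx=12,fy=12,interpolation=cv2.INTER_NEAREST))
E
```

```text
t 11.25 TCP jig [-12.5 -15.4   1.5] tipmid [-13.9 -15.4  14.4] yaw -5.41 lean 5.91 F [-4.3  2.1  5.9] q [ 0.28  0.69  1.96 -0.1   0.4   2.03]
[[82.0, -75.0, 20.0], [81.0, -74.0, 20.0], [84.0, -74.0, 19.0], [81.0, -73.0, 21.0], [87.0, -73.0, 19.0], [87.0, -73.0, 19.0], [83.0, -72.0, 21.0], [82.0, -70.0, 22.0], [81.0, -69.0, 20.0], [84.0, -69.0, 19.0], [80.0, -67.0, 22.0], [86.0, -67.0, 20.0], [80.0, -67.0, 22.0], [86.0, -67.0, 20.0], [86.0, -66.0, 20.0], [83.0, -66.0, 21.0], [82.0, -66.0, 22.0], [87.0, -63.0, 18.0], [87.0, -63.0, 18.0], [80.0, -62.0, 21.0], [83.0, -62.0, 20.0], [80.0, -62.0, 21.0], [80.0, -62.0, 22.0], [82.0, -61.0, 21.0], [81.0, -60.0, 22.0], [84.0, -59.0, 22.0], [81.0, -59.0, 20.0], [80.0, -58.0, 21.0], [77.0, -57.0, 22.0], [77.0, -57.0, 22.0], [80.0, -57.0, 21.0], [77.0, -57.0, 22.0], [79.0, -56.0, 19.0], [82.0, -56.0, 21.0], [81.0, -55.0, 22.0], [81.0, -55.0, 22.0], [78.0, -54.0, 20.0], [80.0, -53.0, 20.0], [77.0, -53.0, 21.0], [80.0, -52.0, 21.0], [79.0, -52.0, 21.0], [76.0, -51.0, 20.0], [78.0, -50.0, 20.0], [75.0, -49.0, 21.0], [77.0, -49.0, 21.0], [74.0, -48.0
[... 196 characters left out ...]
, [79.0, -42.0, 21.0], [76.0, -42.0, 22.0], [79.0, -42.0, 21.0], [79.0, -41.0, 18.0], [76.0, -41.0, 22.0], [72.0, -41.0, 21.0], [72.0, -41.0, 21.0], [75.0, -40.0, 20.0], [72.0, -40.0, 21.0], [78.0, -40.0, 20.0], [74.0, -39.0, 21.0], [74.0, -39.0, 21.0], [79.0, -36.0, 18.0], [78.0, -35.0, 19.0], [74.0, -35.0, 21.0], [77.0, -35.0, 20.0], [71.0, -34.0, 22.0], [71.0, -34.0, 22.0], [74.0, -34.0, 21.0], [70.0, -33.0, 23.0], [73.0, -33.0, 22.0], [76.0, -32.0, 19.0], [72.0, -31.0, 21.0], [72.0, -31.0, 21.0], [72.0, -31.0, 21.0], [74.0, -29.0, 21.0], [74.0, -29.0, 18.0], [73.0, -29.0, 18.0], [70.0, -28.0, 20.0], [70.0, -28.0, 20.0], [69.0, -26.0, 21.0]]
-70 17 86.9
-60 21 86.9
-50 18 81.5
-40 23 79.4
```

View pics/s7.png

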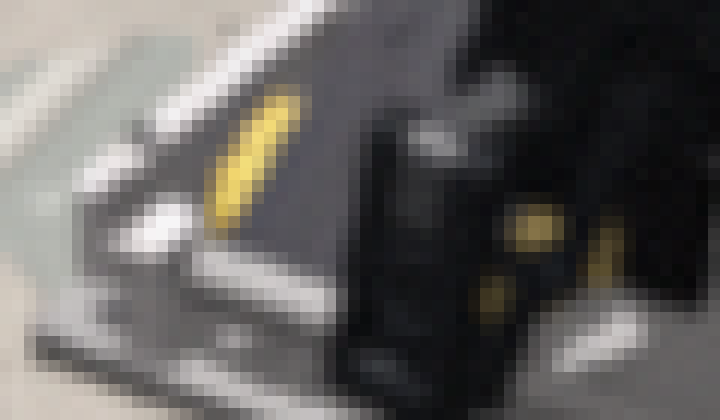

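jog_arm --targets '[[[1,0,0.1],[0,0,0],-1],[[0,0,0],[0,0,0],-1],[[0,0,0],[0,0,0],-1]]'

```text
t: 11.65
eef_pos: [568.5, 180.0, 1.4]
eef_rot: [0.003, 0.998, -0.047, 0.051]
force: [-6.6, 1.2, 7.3]
grip_width: 85.7
finger_force: 5.2
```

jog_arm --targets '[[[1,0,0.1],[0,0,0],-1],[[0,0,0],[0,0,0],-1],[[0,0,0],[0,0,0],-1]]'

```text
t: 11.9
eef_pos: [568.8, 179.8, 1.3]
eef_rot: [0.003, 0.998, -0.047, 0.051]
force: [-11.0, 3.1, 7.9]
grip_width: 85.2
finger_force: 6.7
```

Force in x rises and the tool stalls, so the slice is home against the stop. I back off along the lane with the lever still held, then release it.

jog_arm --targets '[[[-2,0,-0.2],[0,0,0],-1],[[-3,0,-0.3],[0,0,0],-1],[[-4,0,-0.4],[0,0,0],-1],[[-4,0,-0.4],[0,0,0],-1],[[0,0,0],[0,0,0],-1],[[0,0,0],[0,0,0],-1]]'

```text
t: 12.4
eef_pos: [558.3, 181.6, 2.0]
eef_rot: [0.002, 0.997, -0.047, 0.053]
force: [0.9, 1.7, 6.1]
grip_width: 85.3
finger_force: 3.0
```

```bash
python3 - <<'E'
from h import *
where()
q=[]
for k in range(2):
    s=snap("scene");W=world(s);J=tojig(P0,W);hsv=cv2.cvtColor(s["pixels"],cv2.COLOR_RGB2HSV)
    m=(hsv[...,1]>80)&(hsv[...,0]>12)&(hsv[...,0]<38)&(J[...,0]>60)&(J[...,0]<100)&(J[...,1]<-20)&(J[...,1]>-125)&(J[...,2]<26)&(J[...,2]>18)
    q.append(J[m])
q=np.vstack(q)
for u in(-70,-60,-50,-40,-30):
    b=q[abs(q[:,1]-u)<6]; print(u,len(b),np.round(b[:,0].max(),1) if len(b) else None)
E
```

```text
t 12.4 TCP jig [-22.4 -14.9   2. ] tipmid [-23.7 -14.9  14.9] yaw -5.43 lean 6.05 F [0.9 1.7 6.1] q [ 0.29  0.68  1.99 -0.1   0.38  2.05]
-70 13 87.0
-60 15 86.8
-50 13 83.7
-40 15 80.2
-30 15 78.1
```

jog_arm --targets '[[[0,0,-2.5],[0,0,0],-1],[[0,0,-2.5],[0,0,0],-1],[[0,0,-2.5],[0,0,0],-1],[[0,0,-2.5],[0,0,0],-1],[[0,0,-3],[0,0,0],-1],[[0,0,-4],[0,0,0],-1],[[0,0,-6],[0,0,0],-1],[[0,0,-10],[0,0,0],-1],[[0,0,-15],[0,0,0],-1],[[0,0,-20],[0,0,0],-1],[[0,0,-25],[0,0,0],-1],[[0,0,-25],[0,0,0],-1]]'

```text
t: 13.5
eef_pos: [544.8, 182.3, 120.8]
eef_rot: [0.003, 0.998, -0.047, 0.052]
force: [1.1, 0.6, 0.3]
grip_width: 85.5
finger_force: 0.0
```

jog_arm --targets '[[[-20,0,-20],[0,0,0],-1],[[-25,0,-25],[0,0,0],-1],[[-20,0,-20],[0,0,0],-1],[[0,0,-15],[0,0,0],-1],[[0,0,0],[0,0,0],-1],[[0,0,0],[0,0,0],-1],[[0,0,0],[0,0,0],-1],[[0,0,0],[0,0,0],-1]]'

```text
t: 14.17
eef_pos: [472.7, 189.1, 191.5]
eef_rot: [0.003, 0.998, -0.047, 0.052]
force: [-0.0, -0.2, 0.2]
grip_width: 85.5
finger_force: 0.0
```

```bash
python3 - <<'E'
from h import *
where(); s=flap()
s=snap("scene");cv2.imwrite("pics/s8.png",cv2.resize(s["pixels"][150:280,200:370,::-1],None,fx=4.5,fy=4.5,interpolation=cv2.INTER_CUBIC))
W=world(s);J=tojig(P0,W);m=(J[...,0]>10)&(J[...,0]<50)&(J[...,1]>-72)&(J[...,1]<-15)&(J[...,2]>28)&(J[...,2]<60);q=J[m]
k=np.polyfit(q[:,1],q[:,2],1);print("scene flap",len(q),np.arctan(-k[0]).round(3))
E
```

```text
t 14.17 TCP jig [-108.4  -15.5  191.5] tipmid [-109.7  -15.5  204.4] yaw -5.44 lean 5.92 F [-0.  -0.2  0.2] q [ 0.35  0.29  2.03 -0.07  0.73  2.07]
flap 215 0.218 topz 46.2
slice n 69 [-144.7  -85.7] [ 84.5 -23.8] z 22.6 [-30.1, -67.3]
scene flap 275 0.224
```

View pics/s8.png

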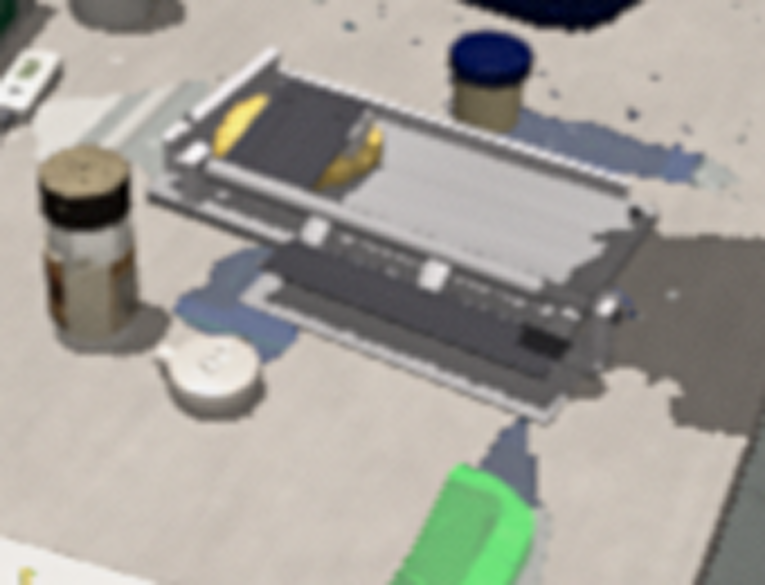

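The flap rests on the slice at about 0.22 rad. The slice lies flat at the back stop (yellow on both sides of the flap, at (240,125) and (360,155)), and the gripper is well clear. I hand the job in.

```bash
python3 -c "
from bench import r
print(r.job_done())"
```

```text
the job is handed in; nothing more can be done
None
```

The slice is home against the back stop, the flap was let down onto it (about 0.22 rad), the arm is clear, and the job is handed in; no verdict came back.

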